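# Clamp a water meter in the test rig and set its throttle

## Task

Clamp the water meter in the test rig: slide the tailstock by its black grip fully home, so that it pushes the meter right up against the fixed nozzle. Only then open the blue throttle lever until its red pointer lines up with the yellow set marker, and let go. The red inlet lever must stay shut, and the yellow marker and the other things lying about must stay where they are.

Things in the scene. Friction and masses are not known exactly. Their poses are not given: they have to be found in the camera images.
- rig: Grey test rig fixed on the bench, elsewhere and slightly turned in each run: bed 740 mm (its y) by 190 mm (its x, -115 to 75), top 40 mm high. Origin: on the pipe line, at bench level. Rig x points away from the robot, y along the pipe line to the inlet (robot's left). Pipe axis 91 mm high at x = 0; stems at y = -275 mm (blue throttle) and 272 mm (red inlet); tailstock and meter between them.
- nozzle (a point): Centre of the fixed nozzle's flat rubber face on the grey headstock (a 90 mm wide block, 140 mm tall, with a pressure gauge on top up to 216 mm), 91 mm above the bench; axes as the rig's. The meter comes from the -y side.
- meter: The loose meter to clamp: blue, 0.85 kg, 165 mm long over its brass ends (its y), 103 mm tall, blue lid folded open on its +x side. Origin: centre of its flat foot, on the rig's pad 55 mm above the bench; axes as the rig's. Steel guides keep its ends in line with 2 mm play; it starts 6 to 18 mm short of the nozzle and slides along the pad when the tailstock pushes it.
- meter_inlet (a point): Centre of the meter's inlet end face (+y end), on the pipe axis 36 mm above the foot; touches nozzle when the meter is home.
- tailstock (a joint): Travel of the tailstock along rig +y in m: 0 drawn back, 0.055 fully home at its end stop, where it holds the meter against the nozzle with less than 1 mm of play. Starts between 0 and 0.018. Dry friction about 4 N (about 10 N while pushing the meter); it stays where it is left.
- tail_grip (a point): Centre of the top of the tailstock's black upright grip, a cylinder 25 mm across and 55 mm tall (137 to 192 mm above the bench); below it a 14 mm steel stem to the blue block's top at 116 mm. Moves with the tailstock, axes as the rig's. On its -y side there is at least 60 mm of free room above the 115 mm high pipe, before the quadrant plate.
- throttle (a joint): Angle of the blue throttle lever in rad about its upright stem: 0 shut, 1.571 full open; starts between 0 and 0.1. At 0 the handle points to rig -x, its pointer to rig +x; it grows counter-clockwise seen from above, so the handle swings from rig -x to rig -y. Friction 0.22 N m (about 2 N at the handle); it stays where it is left.
- lever_end (a point): Outer end of the blue throttle handle, on its centre line 164 mm above the bench and 156 mm from the stem. The blue sleeve is 92 mm long, 24 mm wide and 16 mm thick (156 to 172 mm high), from 64 to 156 mm from the stem. Its x axis points from the handle towards the stem.
- pointer_tip (a point): Tip of the throttle lever's red pointer, which sticks out on the far side of the stem from the handle; 52 mm from the stem, 144 mm above the bench. Its x axis points outwards along the pointer.
- marker (a joint): Angle of the yellow set marker in rad on the same stem axis and the same scale as throttle: the pointer lines up with it when both values are equal. Between 0.5 and 1.25; very stiff.
- marker_tip (a point): Inner end of the yellow set marker, a block 28 mm long, 10 mm wide clamped on the rim of the dark quadrant plate (white ticks every 15 degrees), 54 mm from the stem, its top 144 mm above the bench (clamp screw to 153 mm). Its x axis points outwards from the stem.
- inlet (a joint): Angle of the red inlet lever in rad; 0 shut (pointing to rig -x, its start), up to 1.571 open. Leave it shut.
- inlet_end (a point): Outer end of the red inlet handle, 156 mm from its stem, 164 mm above the bench; same handle as the blue one.
- meter_b: A waiting meter like the one in the rig, lid shut, 110 mm tall, standing on the bench behind the rig or in front of it on the robot's left. Origin: centre of its foot.
- meter_c: The other waiting meter, lid shut, at the other of these two places. Origin: centre of its foot.
- collar: Loose brass collar, 60 mm outside, 16 mm tall, lying on the rig's bed on the robot's side of the tailstock. Origin: centre of its underside.
- screwdriver: Orange-handled screwdriver lying on the bench between robot and rig, along its x. Origin: its middle, on the bench.
- spanner: Dark steel open-ended spanner lying on the rig's bed on the robot's side of the meter, along its x. Origin: its middle, underside.
- cup: Cream cup, 72 mm across, 50 mm tall, on the bench in front of the rig. Origin: centre of its underside.
- gasket: White plastic ring, 72 mm across, 10 mm tall, on the bench in front of the rig. Origin: centre of its underside.

How it is judged:
By the outcome, as a careful person would: the job done as asked, in the order asked, and still so for the second after the job is handed in, with the robot touching nothing.
It also fails if it takes over 48 s, if anything falls off the work surface, if the arm or the gripper's body presses on something with over 40 N, if the wrist force passes 120 N, or if a joint passes its speed limit or range.

## Robot

A 6-joint arm with a two-finger parallel gripper is mounted at the origin on the work surface. World frame = base frame: x ahead of the robot, y to its left, z up, the work surface at z = 0. Lengths are in mm, angles in rad, forces in N, time in s.
With the tool pointing down it reaches from about 400 to 925 mm from the base axis. Payload 12.5 kg.
Tool frame: the origin (TCP) lies on the mounting face of the last link; the fingertips stand 190 mm ahead of it and the grasp point (between the pads) lies 171 mm ahead of it (env.tcp_to_tips is the distance from the TCP to the fingertips, in mm); x points along the fingers, y is the direction in which the jaws open and shut, and the axes are right-handed (so a half turn about x gives the same grasp; the last joint's range is limited). The gripper opens to 95 mm and grips with 3 to 60 N. Pads are 20 mm wide; open, the fingers measure 119 mm over their backs; the gripper's body (75 mm by 180 mm) begins 59 mm behind the grasp point.
Start: joints at [1.202, 0.491, 1.559, -0, 1.092, -0.106], TCP at [162.342, 603.548, 404.761] pointing down, gripper open.
Joint ranges: [-3.1, 3.1], [-0.84, 2.19], [0.05, 2.79], [-1.13, 4.28], [0.06, 2.93], [-2.69, 2.69]. Speed limits (rad/s): [2.22, 2.22, 2.79, 3.14, 3.14, 3.14].

## Interface

Orientations are given as [roll, pitch, yaw] about the fixed x, y, z axes, in that order (R = Rz(yaw) Ry(pitch) Rx(roll)).
In Python, from cell import monitor, cams, job, env gives the robot as it stands. The module is installed in compiled form; this text tells all that it offers.
- The arm moves only by the tool apply_moves, never from a script. Its argument "series" is a list of rows, each a list of 3 entries, a list of its own where there are three numbers: the closure, from -1 (fully open) to 1 (shut), so that 0 is half open, then the shift along the tool's x, y, z in cm, then the turn about the tool's x in rad. A call has 1 to 20 rows; each row is the pose to reach, as a shift and turn from the pose commanded when the call began, along the tool's axes at that moment; what a row does not reach only later rows make up. A row lasts 1/8 s, in which the tool goes at most 62.5 mm and 10.7 degrees, less where a joint would pass 70% of its speed; a pose out of reach is approached as far as the arm can. A call with a gripper value outside its range is refused whole. The fingers move at their own pace and stop on an object; the grip force is fixed at half the most. Time passes only in rows, so rows that repeat a pose let the fingers close. It gives the time, the measured TCP pose, the force and the opening at its end, in the units of the state.
- monitor.state(): the state, without advancing time (a new reading comes with each control period).
- cams.read_camera(name): name is "side" or "top"; returns a dict with "image" (480x640x3 uint8, red, green, blue), "fx", "fy", "cx", "cy" (pixels), "position" and "orientation" of the camera in the world. Camera axes: x right, y down, z forward; pixel columns grow to the right and rows downward; lengths in mm; the calibration is good to about 2 mm. A picture is of the moment at which its call begins. There is no depth.
- job.job_done(): hands the job in, once; it reports no verdict.
The state is a dict: "t": time; "joints": joint angles; "qvel": joint speeds; "tau": joint torques, N m; "eef_pos": TCP position; "tcp_rot": TCP orientation; "ft_force": force on the tool from outside, world axes, zero at the start; "moment": the same for the moment, N m; "opening": opening from 0.0 (shut) to 1.0 (fully open).
Only numpy, scipy, OpenCV 4.12 (cv2) and the standard library are available. Lean on these libraries where they do the work, as an engineer would, in place of code of your own. Each camera call takes 0.05 s, during which the arm holds its last target. There are 200 camera calls.

## Working session

There is one attempt and no reset: what is moved stays moved. The work goes in short steps, Python scripts to look and compute and a tool call to move; the robot and the scene stay as the last step left them, time stands still between calls to the robot, and variables do not carry over. Pictures are saved under pics/ and viewed, about 8 in all and at most 12, crops included, and the job is handed in when it is done.

Besides the shell and the picture viewer there is one more tool, called after "Emit:" in YAML: its name, and indented under it one key for each argument. apply_moves: Moves the arm, as the interface text tells. Its arguments: {"type":"object","properties":{"series":{"type":"array"}},"required":["series"]}

```bash
mkdir -p pics
cat > h.py <<'E'
import numpy as np, cv2
from cell import monitor, cams, job, env
from scipy.spatial.transform import Rotation as R
def cam(n):
    c=cams.read_camera(n); return c
def RM(c):
    o=np.array(c["orientation"],float)
    return o if o.shape==(3,3) else R.from_euler('xyz',o).as_matrix()
def ray(c,u,v,z):
    d=RM(c)@np.array([(u-c["cx"])/c["fx"],(v-c["cy"])/c["fy"],1]); p=np.array(c["position"],float)
    return p+d*(z-p[2])/d[2]
def proj(c,P):
    q=RM(c).T@(np.array(P,float)-np.array(c["position"])); return q[0]/q[2]*c["fx"]+c["cx"],q[1]/q[2]*c["fy"]+c["cy"]
def save(c,n): cv2.imwrite("pics/"+n,cv2.cvtColor(c["image"],cv2.COLOR_RGB2BGR))
E
python3 - <<'E'
from h import *
for n in("top","side"):
    c=cam(n); save(c,n+"0.png"); print({k:v for k,v in c.items() if k!="image"})
print(monitor.state())
E
```

```text
{'fx': 556.6484638750364, 'fy': 556.6484638750364, 'cx': 310.5091247154501, 'cy': 234.1221173363059, 'position': array([ 454.72103384,   56.71023878, 1597.14351022]), 'orientation': array([-3.09624132, -0.02522852, -1.57223693])}
{'fx': 461.60874762143067, 'fy': 461.60874762143067, 'cx': 318.07195045006927, 'cy': 232.04524720390356, 'position': array([ 462.22699676, -649.76509872,  931.98552144]), 'orientation': array([-2.42004381e+00,  1.75752928e-03, -8.91005027e-02])}
{'t': 0.1, 'joints': array([ 1.20243135e+00,  4.91491661e-01,  1.55938706e+00,  6.42899724e-06,
        1.09170667e+00, -1.05620509e-01]), 'qvel': array([-0.00069393, -0.00084605, -0.00462815, -0.00075979,  0.00110609,
       -0.0021431 ]), 'tau': array([ 1.58086907e-03, -6.13625407e+01, -2.58608329e+01,  6.93599763e-02,
        4.70374280e-02, -7.78439585e-05]), 'eef_pos': array([162.31211914, 603.52664814, 404.22532367]), 'tcp_rot': array([-1.6821607 ,  1.56980357, -1.94490814]), 'ft_force': array([-0.30045626,  0.8387664 ,  0.43169585]), 'moment': array([-0.01258876,  0.00934543,  0.06607413]), 'opening': 1.00030233134171}
```

View pics/top0.png

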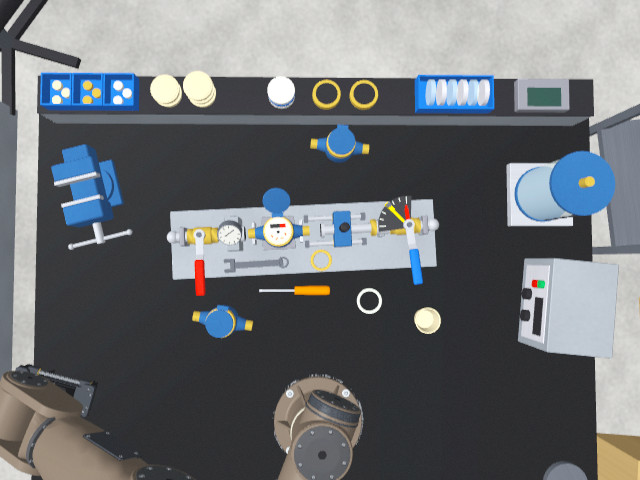

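View pics/side0.png

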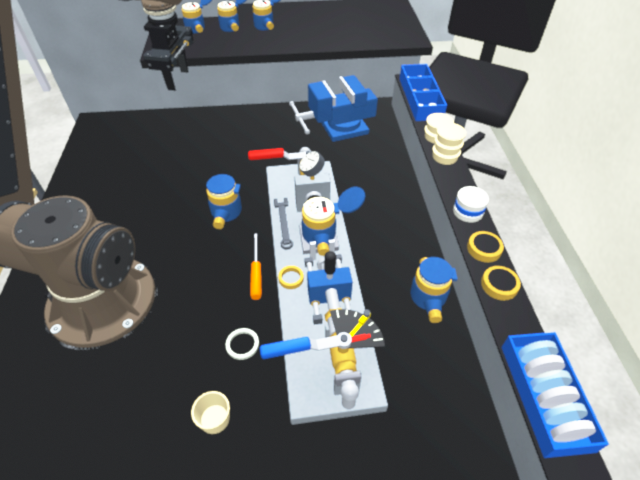

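The top view shows the rig with bed corners near (171,211), (432,199), (436,266) and (173,279). The throttle stem is at about (409,225), the blue handle end at (418,283) and the black grip at (344,227). The red inlet lever is at (199,235)–(200,293). The side view agrees. Next I'll zoom in and fit the rig pose.

Run:
```python
from h import *
c=cam("top"); s=cam("side"); im=c["image"]
a=cv2.resize(im[185:290,290:450],None,fx=5,fy=5,interpolation=cv2.INTER_CUBIC)
cv2.imwrite("pics/z1.png",a[:,:,::-1])
a=cv2.resize(s["image"][235:385,250:400],None,fx=4,fy=4,interpolation=cv2.INTER_CUBIC)
cv2.imwrite("pics/z2.png",a[:,:,::-1])
for u,v in((171,211),(432,199),(436,266),(173,279)): print(ray(c,u,v,40))
```

```text
[590.01655878 406.39981035  40.        ]
[ 624.56682914 -326.1227757    40.        ]
[ 435.58616576 -335.27488757   40.        ]
[400.86227052 399.02175611  40.        ]
```

View pics/z1.png

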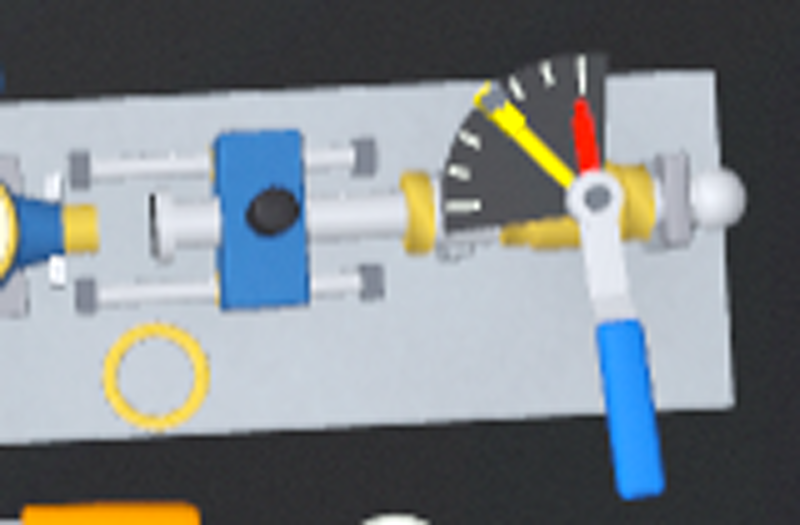

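View pics/z2.png

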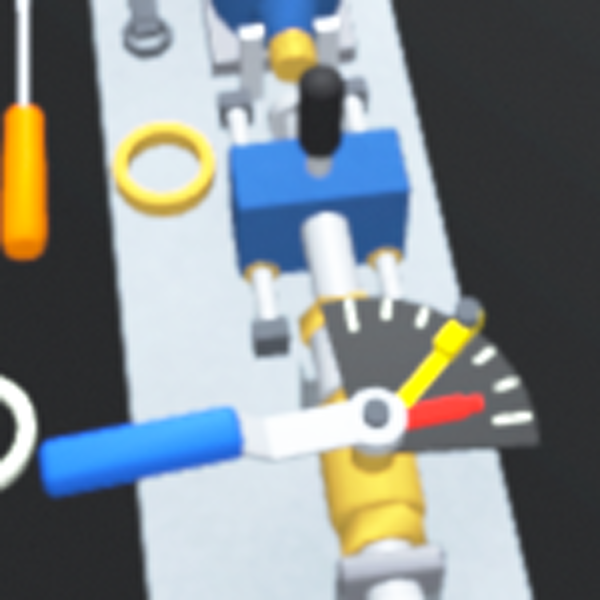

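```bash
cat >> h.py <<'E'
def bothpt(c,a,s,b):  # triangulate
    P=[]
    A=np.zeros((3,3));B=np.zeros(3)
    for k,(u,v) in((c,a),(s,b)):
        d=RM(k)@np.array([(u-k["cx"])/k["fx"],(v-k["cy"])/k["fy"],1]); d/=np.linalg.norm(d); M=np.eye(3)-np.outer(d,d)
        A+=M;B+=M@np.array(k["position"])
    return np.linalg.solve(A,B)
E
python3 - <<'E'
from h import *
c=cam("top"); s=cam("side")
yaw=.0472;O=np.array([532.7,36.9,0]); Q=R.from_euler('z',yaw).as_matrix()
T=lambda p:(290+p[0]/5,185+p[1]/5); S=lambda p:(250+p[0]/4,235+p[1]/4)
pts=dict(stem=((597,198),(376,412),165),lend=((640,495),(45,470),164),ptr=((580,101),(483,402),144),mscrew=((491,97),(468,310),153),mblk=((505,112),(455,335),144),grip=((270,207),(323,78),192))
for n,(a,b,z) in pts.items():
    pt=ray(c,*T(a),z);ps=ray(s,*S(b),z);t=bothpt(c,T(a),s,S(b))
    print(n,"top",pt.round(1),"side",ps.round(1),"tri",t.round(1),"rig",(Q.T@(pt-O)).round(1),(Q.T@(t-O)).round(1))
st=ray(c,*T((597,198)),165)
for n in("lend","ptr","mscrew","mblk"):
    a,b,z=pts[n]
    for k,pp in(("top",T(a)),("side",S(b))):
        q=Q.T@(ray(c if k=="top" else s,*pp,z)-O)-np.array([0,-275,0]); print(n,k,np.hypot(*q[:2]).round(1),np.arctan2(q[1],q[0]).round(3))
st=monitor.state();print(st["eef_pos"],R.from_euler('xyz',st["tcp_rot"]).as_matrix().round(3))
E
```

```text
stem top [ 544.3 -235.8  165. ] side [ 545.3 -240.6  165. ] tri [ 545.4 -237.1  158.5] rig [  -1.3 -272.9  165. ] [  -0.3 -274.3  158.5]
lend top [ 390.8 -256.8  164. ] side [ 393.3 -255.4  164. ] tri [ 392.2 -256.3  165.7] rig [-155.6 -286.7  164. ] [-154.2 -286.3  165.7]
ptr top [ 596.8 -231.5  144. ] side [ 598.9 -228.8  144. ] tri [ 597.3 -230.9  148. ] rig [  51.3 -271.2  144. ] [  51.9 -270.5  148. ]
mscrew top [ 597.9 -183.   153. ] side [ 598.2 -183.6  153. ] tri [ 598.2 -183.2  152.3] rig [  54.8 -222.8  153. ] [  55.  -222.9  152.3]
mblk top [ 590.9 -191.9  144. ] side [ 591.2 -191.6  144. ] tri [ 591.  -191.8  144.4] rig [  47.3 -231.3  144. ] [  47.5 -231.2  144.4]
grip top [538.  -63.7 192. ] side [539.3 -64.5 192. ] tri [538.7 -63.8 191.1] rig [   0.6 -100.8  192. ] [   1.3 -100.9  191.1]
lend top 156.0 -3.067
lend side 153.4 -3.074
ptr top 51.5 0.075
ptr side 54.0 0.121
mscrew top 75.7 0.762
mscrew side 75.5 0.754
mblk top 64.5 0.746
mblk side 64.9 0.745
[162.33224498 603.55909496 404.54426973] [[-0.     0.26   0.966]
 [-0.     0.966 -0.26 ]
 [-1.    -0.    -0.   ]]
```

The two cameras agree: marker ≈0.752, throttle ≈0.072, grip at (538.5,-64). Now I'll move above the grip with the jaws across the pipe.

Emit:
apply_moves:
  series:
    - [-1, [-3, -5, 5], 0.1]
    - [-1, [-3, -54.7, 53.65], 1.261]
    - [-1, [-3, -54.7, 53.65], 1.261]
    - [-1, [-3, -54.7, 53.65], 1.261]
    - [-1, [-3, -54.7, 53.65], 1.261]
    - [-1, [-3, -54.7, 53.65], 1.261]
    - [-1, [-3, -54.7, 53.65], 1.261]
    - [-1, [-3, -54.7, 53.65], 1.261]
    - [-1, [-3, -54.7, 53.65], 1.261]
    - [-1, [-3, -54.7, 53.65], 1.261]
    - [-1, [-3, -54.7, 53.65], 1.261]
    - [-1, [-3, -54.7, 53.65], 1.261]
    - [-1, [-3, -54.7, 53.65], 1.261]
    - [-1, [-3, -54.7, 53.65], 1.261]
    - [-1, [-3, -54.7, 53.65], 1.261]
    - [-1, [-3, -54.7, 53.65], 1.261]
    - [-1, [-3, -54.7, 53.65], 1.261]
    - [-1, [-3, -54.7, 53.65], 1.261]

```text
t: 2.55
eef_pos: [538.2, -63.6, 434.9]
tcp_rot: [1.694, 1.57, 0.171]
ft_force: [0.6, -0.7, 0.5]
opening: 0.996
```

Emit:
apply_moves:
  series:
    - [-1, [5, 0, 0], 0]
    - [-1, [9.8, 0, 0], 0]
    - [-1, [9.8, 0, 0], 0]
    - [0.4, [9.8, 0, 0], 0]
    - [1, [9.8, 0, 0], 0]
    - [1, [9.8, 0, 0], 0]
    - [1, [9.8, 0, 0], 0]
    - [1, [9.8, 0, 0], 0]
    - [1, [9.8, 0, 0], 0]

```text
t: 3.68
eef_pos: [538.3, -64.0, 336.8]
tcp_rot: [3.03, 1.571, 1.506]
ft_force: [0.6, 0.0, 0.2]
opening: 0.426
```

Emit:
apply_moves:
  series:
    - [1, [0, 0, 0], 0]
    - [1, [0, 0, 0], 0]
    - [1, [0, 0, 0], 0]
    - [1, [0, 0, 0], 0]
    - [1, [0, 0, -0.5], 0]
    - [1, [0, 0, -1], 0]
    - [1, [0, 0, -1.5], 0]
    - [1, [0, 0, -2.0], 0]
    - [1, [0, 0, -2.5], 0]
    - [1, [0, 0, -3], 0]
    - [1, [0, 0, -3.5], 0]
    - [1, [0, 0, -3.5], 0]

```text
t: 5.18
eef_pos: [536.0, -29.2, 336.6]
tcp_rot: [-1.465, 1.568, -2.988]
ft_force: [-7.9, -2.5, 3.2]
opening: 0.26
```

Emit:
apply_moves:
  series:
    - [1, [0, 0, -0.2], 0]
    - [1, [0, 0, -0.4], 0]
    - [1, [0, 0, -0.6], 0]
    - [1, [0, 0, -0.8], 0]

```text
t: 5.68
eef_pos: [535.7, -22.9, 336.6]
tcp_rot: [-0.668, 1.566, -2.191]
ft_force: [-6.7, -21.5, 1.8]
opening: 0.257
```

Emit:
apply_moves:
  series:
    - [1, [0, 0, -0.15], 0]
    - [1, [0, 0, -0.3], 0]
    - [1, [0, 0, -0.3], 0]

```text
t: 6.05
eef_pos: [535.6, -19.8, 336.5]
tcp_rot: [-0.759, 1.567, -2.283]
ft_force: [-6.6, -19.3, 0.3]
opening: 0.258
```

Emit:
apply_moves:
  series:
    - [1, [0, 0, -0.15], 0]
    - [1, [0, 0, -0.3], 0]
    - [1, [0, 0, -0.3], 0]

```text
t: 6.42
eef_pos: [535.5, -16.8, 336.3]
tcp_rot: [-0.783, 1.567, -2.307]
ft_force: [-6.2, -20.9, -0.2]
opening: 0.259
```

Emit:
apply_moves:
  series:
    - [1, [0, 0, -0.15], 0]
    - [1, [0, 0, -0.3], 0]
    - [1, [0, 0, -0.3], 0]

```text
t: 6.8
eef_pos: [535.3, -13.2, 336.1]
tcp_rot: [-1.106, 1.567, -2.63]
ft_force: [-4.5, -13.0, -1.6]
opening: 0.245
```

Run:
```python
from h import *
s=cam("side"); c=cam("top")
a=cv2.resize(s["image"][150:330,260:400],None,fx=3.2,fy=3.2,interpolation=cv2.INTER_CUBIC)
b=cv2.resize(c["image"][185:290,200:400],None,fx=3,fy=3,interpolation=cv2.INTER_CUBIC)
cv2.imwrite("pics/p1.png",a[:,:,::-1]); print(monitor.state()["ft_force"])
```

```text
[ -6.11948626 -13.08157415  -2.91805248]
```

View pics/p1.png

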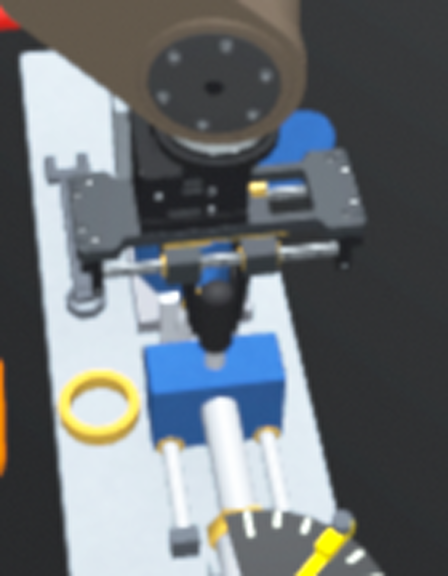

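Run:
```python
from h import *
s=cam("side")
yaw=.0472;O=np.array([532.7,36.9,0]); Q=R.from_euler('z',yaw).as_matrix()
for p in((330.75,254.5),(327.8,240.6)): print(Q.T@(ray(s,*p,192)-O))
# block front top edge (-y): z=116
for p in((250+(235+408)/8,235+(205+185)/8),(260+(152+282)/6.4,150+(392+380)/6.4)): print(Q.T@(ray(s,*p,116)-O))
```

```text
[   1.77287729 -101.62180844  192.        ]
[  1.37274777 -63.91159761 192.        ]
[  -0.6021074  -120.97136065  116.        ]
[ -0.81781358 -85.70888416 116.        ]
```

The grip is now at (217,290) in the crop, on the −y side of the fingers. The tailstock has moved about 37 mm and the pads have slipped past it. I'll go behind the grip and push with the fingers closed.

Emit:
apply_moves:
  series:
    - [-0.2, [0, 0, 0], 0]
    - [-0.2, [0, 0, 0], 0]
    - [-0.2, [0, 0, 0], 0]
    - [-0.2, [-3, 0, 0], 0]
    - [0, [-7, 0, 0], 0]
    - [1, [-7, 0, 5.6], 0]
    - [1, [-7, 0, 5.6], 0]
    - [1, [-7, 0, 5.6], 0]
    - [1, [-7, 0, 5.6], 0]
    - [1, [-7, 0, 5.6], 0]
    - [1, [-7, 0, 5.6], 0]
    - [1, [-7, 0, 5.6], 0]

```text
t: 8.45
eef_pos: [538.5, -67.8, 406.7]
tcp_rot: [-2.797, 1.571, 1.963]
ft_force: [0.6, -0.3, 0.4]
opening: 0.006
```

Emit:
apply_moves:
  series:
    - [1, [4, 0, 0], 0]
    - [1, [7, 0, 0], 0]
    - [1, [7, 0, 0], 0]
    - [1, [7, 0, -0.8], 0]
    - [1, [7, 0, -1.6], 0]
    - [1, [7, 0, -1.8], 0]
    - [1, [7, 0, -1.8], 0]

```text
t: 9.32
eef_pos: [537.7, -50.0, 337.7]
tcp_rot: [1.05, 1.569, -0.473]
ft_force: [-0.1, -3.2, 2.9]
opening: 0.006
```

Emit:
apply_moves:
  series:
    - [1, [0, 0, -0.2], 0]
    - [1, [0, 0, -0.2], 0]

```text
t: 9.57
eef_pos: [537.7, -49.3, 337.7]
tcp_rot: [0.464, 1.567, -1.059]
ft_force: [-1.9, -16.5, 5.5]
opening: 0.003
```

Emit:
apply_moves:
  series:
    - [1, [0, 0, -0.2], 0]
    - [1, [0, 0, -0.2], 0]

```text
t: 9.82
eef_pos: [537.7, -48.7, 337.7]
tcp_rot: [0.29, 1.564, -1.232]
ft_force: [-3.7, -31.3, 3.8]
opening: 0.007
```

Emit:
apply_moves:
  series:
    - [1, [0, 0, 1], 0]
    - [1, [0, 0, 2], 0]
    - [1, [-5, 0, 2.2], 0]
    - [1, [-9, 0, 2.2], 0]
    - [0, [-9, 11, 18], 0.2]
    - [-0.3, [-9, 11, 18], 0.2]
    - [-0.3, [-9, -5, 18], 0.4]
    - [-0.3, [-9, -11.5, 18], 0.6]
    - [-0.3, [-9, -11.5, 18], 0.8]
    - [-0.3, [-9, -11.5, 18], 1.0]
    - [-0.3, [-9, -11.5, 18], 1.2]
    - [-0.3, [-9, -11.5, 18], 1.5]
    - [-0.3, [-9, -11.5, 18], 1.5]

```text
t: 11.45
eef_pos: [431.0, -231.3, 426.8]
tcp_rot: [-2.103, 1.57, 1.151]
ft_force: [0.3, 0.1, -0.1]
opening: 0.651
```

Run:
```python
from h import *
s=cam("side"); c=cam("top")
a=cv2.resize(c["image"][185:265,220:370],None,fx=5,fy=5,interpolation=cv2.INTER_CUBIC)
b=cv2.resize(s["image"][140:300,250:400],None,fx=3,fy=3,interpolation=cv2.INTER_CUBIC)
cv2.imwrite("pics/p2.png",a[:,:,::-1]);cv2.imwrite("pics/p3.png",b[:,:,::-1])
t=monitor.state();print(t["eef_pos"],t["joints"],R.from_euler('xyz',t["tcp_rot"]).as_matrix().round(3))
```

```text
[ 431.04106602 -231.22818458  426.72316339] [-6.27571770e-01  2.72915304e-01  1.85315203e+00  4.33573122e-04
  1.01569441e+00  8.27133987e-01] [[ 0.     0.116 -0.993]
 [ 0.    -0.993 -0.116]
 [-1.    -0.    -0.   ]]
```

View pics/p2.png

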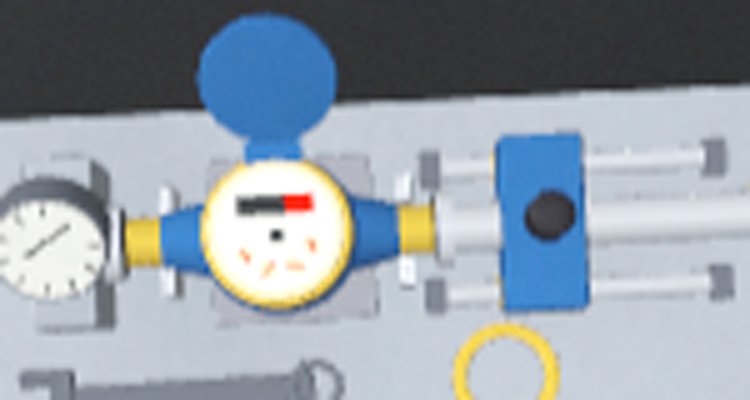

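View pics/p3.png

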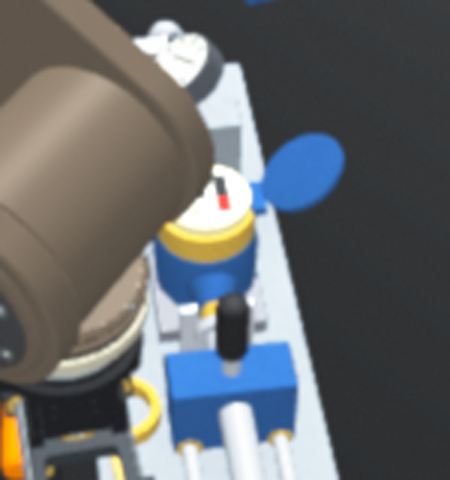

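Crop p2 shows the meter's inlet end at (123,243) against the nozzle face and its other end at (436,228) seated in the tailstock cup. The tailstock didn't move under 31 N, so it is home. Next I'll grasp the throttle handle.

Emit:
apply_moves:
  series:
    - [-0.3, [0, 2, 0.7], 0]
    - [-0.3, [0, 2, 0.7], 0]
    - [-0.3, [5, 2, 0.7], 0]
    - [-0.3, [9.2, 2, 0.7], 0]
    - [-0.3, [9.2, 2, 0.7], 0]
    - [-0.3, [9.2, 2, 0.7], 0]
    - [1, [9.2, 2, 0.7], 0]
    - [1, [9.2, 2, 0.7], 0]
    - [1, [9.2, 2, 0.7], 0]
    - [1, [9.2, 2, 0.7], 0]
    - [1, [9.2, 2, 0.7], 0]
    - [1, [9.2, 2, 0.7], 0]

```text
t: 13.05
eef_pos: [426.4, -251.8, 334.8]
tcp_rot: [-0.782, 1.57, 2.478]
ft_force: [-1.7, 2.7, 4.7]
opening: 0.255
```

Emit:
apply_moves:
  series:
    - [1, [0, 0.6, -0.015], -0.05]
    - [1, [0, 1.2, -0.06], -0.1]
    - [1, [0, 2.38, -0.24], -0.2]
    - [1, [0, 3.55, -0.54], -0.3]
    - [1, [0, 4.67, -0.95], -0.4]
    - [1, [0, 5.75, -1.47], -0.5]
    - [1, [0, 6.78, -2.1], -0.6]
    - [1, [0, 7.55, -2.67], -0.68]
    - [1, [0, 7.55, -2.67], -0.68]
    - [1, [0, 7.55, -2.67], -0.68]

```text
t: 14.3
eef_pos: [462.9, -322.8, 334.8]
tcp_rot: [2.904, 1.568, 0.56]
ft_force: [9.4, 11.9, 3.6]
opening: 0.254
```

Run:
```python
from h import *
c=cam("top");s=cam("side")
a=cv2.resize(c["image"][185:265,370:450],None,fx=7,fy=7,interpolation=cv2.INTER_CUBIC)
cv2.imwrite("pics/p4.png",a[:,:,::-1])
a=cv2.resize(s["image"][290:370,310:400],None,fx=6,fy=6,interpolation=cv2.INTER_CUBIC)
cv2.imwrite("pics/p5.png",a[:,:,::-1])
```

```text
(no output)
```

View pics/p4.png

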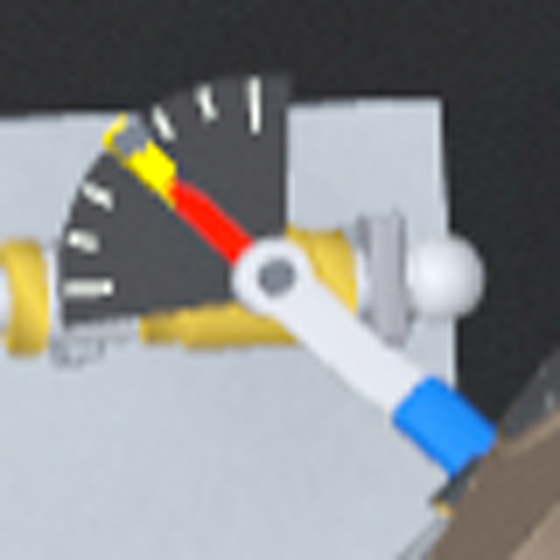

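Emit:
apply_moves:
  series:
    - [0.2, [0, 0, 0], 0]
    - [-0.3, [0, 0, 0], 0]
    - [-0.3, [0, 0, 0], 0]
    - [-0.3, [0, 0, 0], 0]
    - [-0.3, [-4, 0, 0], 0]
    - [-0.3, [-9, 0, 0], 0]
    - [-0.3, [-9, 0, 6], 0]
    - [-0.3, [-9, 0, 10], 0]
    - [-0.3, [-9, 0, 10], 0]

```text
t: 15.52
eef_pos: [390.4, -396.9, 424.8]
tcp_rot: [0.827, 1.571, -1.52]
ft_force: [0.3, 0.2, -0.4]
opening: 0.647
```

Run:
```python
from h import *
yaw=.0472; Q=R.from_euler('z',yaw).as_matrix(); stem=np.array([545.5,-237.5,0])
for n in("top","side"):
    c=cam(n); im=c["image"].astype(int); r,g,b=im[...,0],im[...,1],im[...,2]
    pc=proj(c,[545.5,-237.5,144])
    for nm,m,lo,hi in(("red",(r>170)&(g<70)&(b<70),15,56),("yel",(r>170)&(g>150)&(b<90),54,84),("blue",(b>170)&(r<90),60,160)):
        v,u=np.nonzero(m); P=np.array([(Q.T@(ray(c,x,y,164 if nm=="blue" else 144)-stem))[:2] for x,y in zip(u,v)])
        d=np.hypot(*P.T); an=np.arctan2(P[:,1],P[:,0]); 
        if nm=="blue": an=(an%(2*np.pi))-np.pi
        k=(d>lo)&(d<hi)&(an>-.2)&(an<1.7); 
        print(n,nm,k.sum(),"ang",an[k].mean().round(3),"rmax",d[k].max().round(1))
    a=cv2.resize(c["image"][185:305,370:450] if n=="top" else c["image"][270:400,250:400],None,fx=4,fy=4,interpolation=cv2.INTER_CUBIC)
    cv2.imwrite(f"pics/q_{n}.png",a[:,:,::-1]); save(c,n+"9.png")
print(monitor.state()["eef_pos"],monitor.state()["t"])
```

```text
top red 52 ang 0.758 rmax 50.3
top yel 30 ang 0.767 rmax 82.0
top blue 327 ang 0.775 rmax 155.4<stdin>:11: RuntimeWarning: Mean of empty slice.
  ret = ret.dtype.type(ret / rcount)
Traceback (most recent call last):
ValueError: zero-size array to reduction operation maximum which has no identity
```

View pics/top9.png

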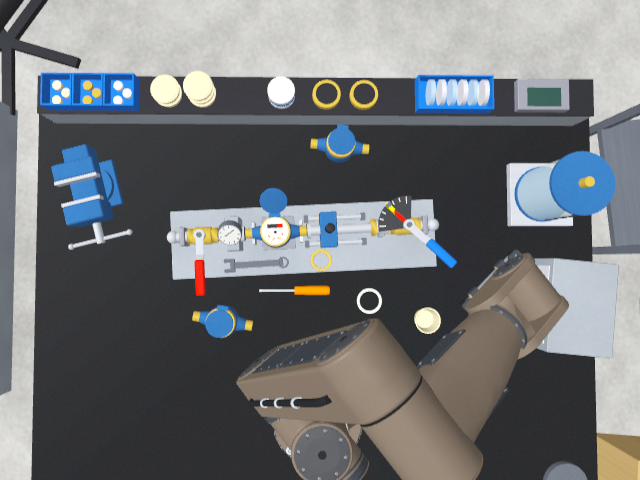

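Run:
```python
from h import *
A=cv2.imread("pics/top0.png");B=cv2.imread("pics/top9.png")
f=lambda I:cv2.resize(I[218:248,225:325],None,fx=8,fy=8,interpolation=cv2.INTER_CUBIC)
cv2.imwrite("pics/n.png",np.vstack([f(A),f(B)]))
```

```text
(no output)
```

View pics/n.png

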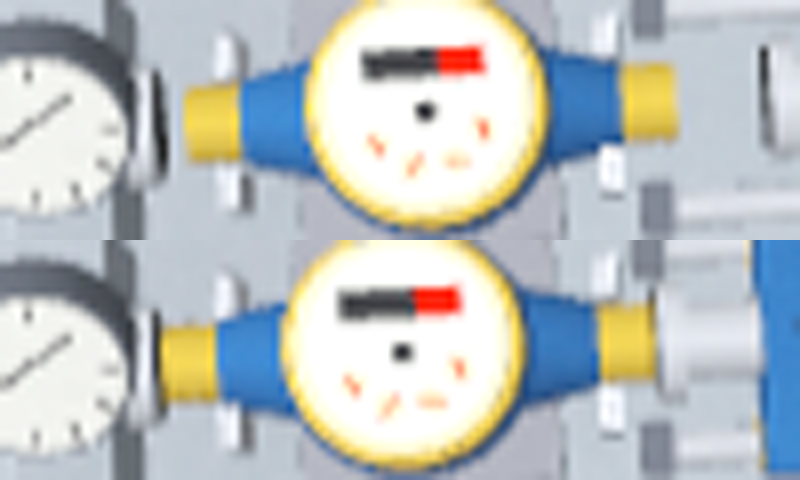

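The gap at the nozzle, about (165–187, 120) in the upper half, has closed in the lower half. Brass touches rubber at (160,365) and the cup at (656,340).

```bash
python3 -c "
from h import *
print(monitor.state()['ft_force']); print(job.job_done())"
```

```text
[-0.62296513  0.09816953  0.27028518]
the job is handed in; nothing more can be done
None
```

The meter is clamped, the throttle is set to the yellow marker, and I handed the job in at about 15.6 s.

- **Tailstock:** My first try gripped the black grip and dragged it, but the pads slipped past it near the end. I then pushed from behind with the fingers closed, up to 31 N. It moved about 37 mm in all and stopped firmly. Before-and-after pictures show the meter touching both the nozzle and the tailstock cup. I judged "fully home" from that and the firm stop, because there was no direct reading of the tailstock's travel.
- **Throttle:** Only then did I swing the blue lever along its arc, let go and back away. After release, the top camera put the pointer at 0.758 rad and the marker at 0.767 rad, about 0.5° apart. That is within what I could measure.
- **Other checks:** The red inlet lever, collar, spanner, cup, gasket, screwdriver and waiting meters look unmoved in the last top picture. The marker reads within about 0.02 rad of its first measurement. The force on the tool was about zero at hand-in.
- **Check that failed:** The side camera could not confirm the pointer, because it found no red pixels to measure, probably with the arm in the way.

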